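# Feed one steel coupon off the magazine's ledge into the chute

## Task

Feed one coupon: draw the dispenser's feed slide fully back, press its knob down until you feel the rubber foot bear on the top steel coupon and, pressing the coupon with less than 20 N (it is polished), move the slide forward so that the foot carries the coupon over the ledge and it drops down the chute into the tray. Then let the knob rise and leave the slide drawn fully back; the other two coupons stay in the magazine and the things around are left alone.

Things in the scene. Friction and masses are not known exactly. Their poses are not given: they have to be found in the camera images.
- dispenser: Fixed bench dispenser: grey base plate 275x104 mm, aluminium magazine at the back, a feed slide on two guide rods over it, steel chute and tray in front. Origin on the bench under the magazine's centre; its -x axis points forward, from the magazine over the ledge and down the chute to the tray; z up.
- slide (a joint): Feed slide (bridge 36 mm long, 94 mm wide, 150 mm high) on the rods, in m: 0 = drawn fully back, 0.052 = fully forward (towards the dispenser's -x). Friction about 1 N, stays where it is left. Fully back, its foot stands over the rear part of the coupon, 16 mm from the rear end. Starts 10 to 28 mm forward.
- presser (a joint): Knob with presser rod in the slide, in m: 0 = up (a spring of 2 to 3 N lifts it when let go), grows as it is pressed down, at most 0.018. Its rubber foot, 20 mm wide, is set by hand: it meets the coupon after 4 to 14 mm of travel, different each time, and then stops hard: feel for it. Under about 4 N on the coupon the foot slips; 6 to 15 N carries it.
- knob (a point): Centre of the top of the black knob, which moves with slide and presser; 216 mm above the bench when up. Knob: upright cylinder 24 mm wide, 26 mm high, on a flange 44 mm wide and 4 mm thick. Grip the knob's sides from above with the fingertips just above the flange (24 mm below this point) or resting on it, push down, and move it along the dispenser's x.
- coupon_1: Top polished steel coupon of the stack, 60 (x) x 40 (y) x 5 mm, 90 g, small dark hole near the front end. Origin: centre of its underside (116.5 mm above the bench), axes as the dispenser's. It lies between the magazine's walls under the slide and cannot be gripped; a sprung shoe in the side wall nips it lightly. The stack under it is rigid.
- coupon_2: Second steel coupon, same size, right under coupon_1. It stands 3.5 mm deep behind the ledge and stays there. Origin: centre of its underside.
- coupon_3: Third steel coupon, same size, under coupon_2, lying on the magazine's follower. Origin: centre of its underside.
- ledge (a point): Middle of the front edge of the ledge (sill) that the coupon is pushed over, 115 mm above the bench, 37 mm in front of the magazine's centre. From here a 50 mm wide chute runs down to the tray. A coupon carried 45 mm or more forward tips into the chute, at the latest as the knob is let up; if the foot slipped, let up, draw back and press and push again.
- tray (a point): Middle of the rubber mat in the receiving tray (inside 97 mm in x, 93 mm in y, walls 25 mm high, low at the chute), at the mat's top, 17.5 mm above the bench. Axes as the dispenser's. The chute ends over its rear wall.
- weigh_boat: White plastic weighing boat, 68x68x16 mm, standing beside the tray. Leave it alone. Origin: centre of underside.
- vial_1: Small glass vial with white cap, 21 mm wide, 48 mm high, beside the chute. Leave it alone. Origin: centre of underside.
- vial_2: Another such vial, 21 mm wide, 48 mm high, beside the tray. Leave it alone. Origin: centre of underside.
- beaker: Glass beaker, 70 mm wide, 92 mm high, to the right. Leave it alone. Origin: centre of underside.
- pen: Marker pen, 17x135x16 mm, at the left. Leave it alone. Origin: centre of underside.
There are look-alikes about, which are no part of the job. What is shaped like the coupon_1 but pink is not meant.

How it is judged:
On the way, in this order (a step that is already met when the one before it is completed fails the run):
1. the feed slide has been drawn back to within 4 mm of its rear stop (value of joint slide below 0.004 m), for 0.1 s.
2. the top coupon has been carried over the ledge and lies still in the tray (x of coupon_1 in the frame of tray between -0.047 and 0.047 m and y of coupon_1 in the frame of tray between -0.045 and 0.045 m and z of coupon_1 in the frame of tray between -0.004 and 0.012 m and angle between coupon_1's own z axis and vertical below 0.3 rad and linear speed of coupon_1 below 0.02 m/s), for 0.2 s.
At the end, for the whole second after the job is handed in: The top coupon lies still in the receiving tray (centre over the mat, within 12 mm of its surface, tilted less than 17 degrees), the feed slide is drawn back to within 4 mm, its knob is up to within 2 mm, and the other two coupons are within 6 mm of where they were in the magazine (all of step 2 and value of joint slide below 0.004 m and value of joint presser below 0.002 m and distance of each of coupon_2, coupon_3 from where it was at the start of the episode below 0.006 m); the robot touches nothing.
It fails at once if the top coupon is pressed down on the stack with more than 20 N (contact force between coupon_1 and coupon_2 above 20 N).
It fails at once if one of the other two coupons leaves its place in the magazine (distance of any of coupon_2, coupon_3 from where it was at the start of the episode above 0.015 m).
It fails at once if a thing standing around is shifted by more than 20 mm (distance of any of weigh_boat, vial_1, vial_2, beaker, pen from where it was at the start of the episode above 0.02 m).
It also fails if it takes over 48 s, if anything falls off the work surface, if the arm or the gripper's body presses on something with over 40 N, if the wrist force passes 120 N, or if a joint passes its speed limit or range.

## Robot

A 7-joint arm with a two-finger parallel gripper is mounted at the origin on a cart in front of the work surface, level with it; the furniture and walls round the work are solid. World frame = base frame: x ahead of the robot, y to its left, z up, the work surface at z = 0. Lengths are in m, angles in rad, forces in N, time in s.
With the tool pointing down it reaches from about 0.425 to 0.925 m from the base axis. Payload 6.8 kg.
Tool frame: the origin (TCP) lies at the very end of the fingers, on their centre line; the grasp point (between the pads) lies 19 mm behind it; z points along the fingers, y is the line along which they close (so a half turn about z gives the same grasp; the last joint's range is limited). The gripper opens to 88 mm and grips with 3 to 60 N. Pads are 20 mm wide; open, the fingers measure 115 mm over their backs; the gripper's body (75 mm by 178 mm) begins 61 mm behind the grasp point.
Start: joints at [0.995, 0.477, 0.022, 1.555, -0.011, 1.109, -0.083], TCP at [0.304, -0.602, 0.223] pointing down, gripper open.
Joint ranges: [-2.96, 2.96], [-0.34, 2.1], [-1.41, 1.46], [0.24, 2.44], [-1.37, 4.51], [0.17, 1.92], [-2.96, 2.96]. Speed limits (rad/s): [2.39, 2.39, 3.14, 3.14, 3.14, 3.14, 3.14].

## Interface

Orientations are given as a rotation vector (axis times angle).
In Python, from plant import sensors, cams, sign_off gives the robot as it stands.
- The arm moves only by the shell command python3 -m crank 'ROWS'. ROWS is JSON, one flat list of numbers, 7 for each row, row after row: the turn, a rotation vector about the tool's x, y, z in degrees, then the shift along the tool's x, y, z in cm, then the closure, from -1 (fully open) to 1 (shut). A call has 1 to 10 rows; each row is the pose to reach, as a shift and turn from the pose commanded when the call began, along the tool's axes at that moment; what a row does not reach only later rows make up. A row lasts 1/10 s, in which the tool goes at most 50 mm and 8.59 degrees, less where a joint would pass 70% of its speed; a pose out of reach is approached as far as the arm can. A call with a gripper value outside its range is refused whole. The fingers move at their own pace and stop on an object; the grip force is fixed at half the most. Time passes only in rows, so rows that repeat a pose let the fingers close. It gives the time, the measured TCP pose, the force, the opening and the grip force at its end, in the units of the state.
- sensors.read_state(): the state, without advancing time (a new reading comes with each control period).
- cams.camera(name): name is "scene" or "side" or "wrist"; returns the picture (400x640x3 uint8, red, green, blue); there is no depth.
- cams.camera_model(name): a dict with "mtx" (3x3 intrinsics, pixels), "R" (3x3) and "t" (3): a world point X has camera coordinates R X + t; the wrist camera has in their place "T_tool_cam" (4x4, takes a point from camera to tool coordinates, whose origin is the TCP and whose axes are the flange's). Camera axes: x right, y down, z forward; pixel columns grow to the right and rows downward; lengths in m; the calibration is good to about 2 mm. A picture is of the moment at which its call begins: read the wrist's pose just before it. camera_model takes no time and is no camera call.
- sign_off(): hands the job in; it is judged then, once.
The state is a dict: "t": time; "qpos": joint angles; "qvel": joint speeds; "tau": joint torques, N m; "position": TCP position; "tool_rot": TCP orientation; "contact_force": force on the tool from outside, world axes, zero at the start; "moment": the same for the moment, N m; "grip_width": finger opening in m; "gripper_force": force on a finger pad.
Only numpy, scipy, OpenCV 4.12 (cv2) and the standard library are available. Lean on these libraries where they do the work, as an engineer would, in place of code of your own. Each camera call takes 0.05 s, during which the arm holds its last target. There are 200 camera calls.

## Working session

There is one attempt and no reset: what is moved stays moved. The work goes in short steps, Python scripts to look and compute and a shell command to move; the robot and the scene stay as the last step left them, time stands still between calls to the robot, and variables do not carry over. Pictures are saved under pics/ and viewed, at most 11 in all, crops included, and the job is handed in when it is done.

```bash
mkdir -p pics; ls; python3 - <<'E'
from plant import sensors, cams
import cv2, json
s=sensors.read_state(); print({k:s[k] for k in ('t','position','tool_rot','contact_force','grip_width')})
for n in ('scene','side'):
    cv2.imwrite(f'pics/{n}0.png',cams.camera(n)[:,:,::-1]); m=cams.camera_model(n); print(n,{k:(v.round(4).tolist() if hasattr(v,'round') else v) for k,v in m.items()})
print(cams.camera_model('wrist'))
E
```

```text
pics
{'t': 0.0, 'position': array([ 0.30410152, -0.60195108,  0.22169205]), 'tool_rot': array([-3.05436513e+00, -7.27812657e-01,  8.60154927e-04]), 'contact_force': array([-0.50242114,  0.06412367, -0.11075406]), 'grip_width': 0.0879587639512774}
scene {'mtx': [[390.855, 0.0, 317.3957], [0.0, 390.855, 200.0398], [0.0, 0.0, 1.0]], 'R': [[-0.8792, -0.476, 0.0176], [-0.2634, 0.4551, -0.8506], [0.3969, -0.7525, -0.5256]], 't': [0.4558, 0.2881, 0.784]}
side {'mtx': [[383.849, 0.0, 316.2431], [0.0, 383.849, 204.2717], [0.0, 0.0, 1.0]], 'R': [[-0.8494, -0.5278, -0.0011], [-0.1972, 0.3192, -0.927], [0.4896, -0.7871, -0.3752]], 't': [0.4602, 0.2578, 0.9062]}
{'mtx': array([[286.91940142,   0.        , 324.89454533],
       [  0.        , 286.91940142, 199.65859664],
       [  0.        ,   0.        ,   1.        ]]), 'T_tool_cam': array([[ 5.67112825e-04, -9.58246667e-01, -2.85942309e-01,
         7.83119187e-02],
       [ 9.99999719e-01,  6.83913715e-04, -3.08612508e-04,
        -7.37069493e-04],
       [ 4.91286774e-04, -2.85942053e-01,  9.58246785e-01,
        -1.61859167e-01],
       [ 0.00000000e+00,  0.00000000e+00,  0.00000000e+00,
         1.00000000e+00]])}
```

View pics/scene0.png

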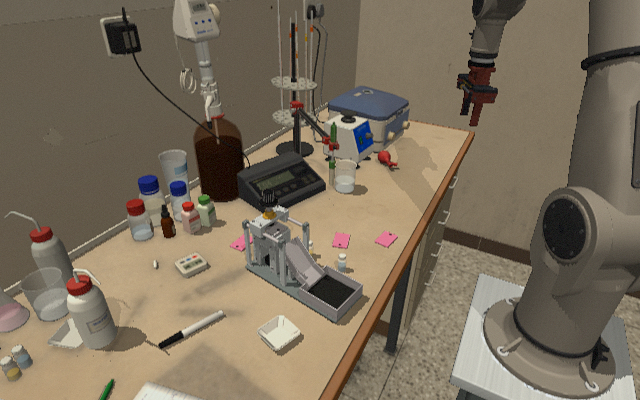

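View pics/side0.png

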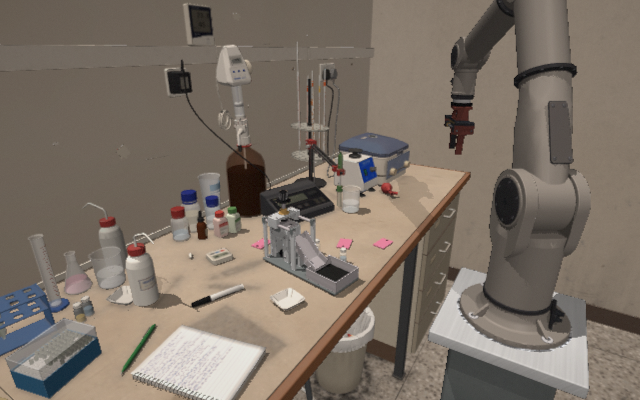

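The dispenser is at about (290,260) in scene and (300,245) in side. Its tray points toward the robot at (330,290), and the knob region is near (268,205) and (285,200). Pink look-alike plates lie at (240,243), (341,240) and (386,239) in scene. Next I'll take a close crop.

```bash
python3 - <<'E'
import cv2,numpy as np
a=cv2.imread('pics/scene0.png')[170:330,220:380]; b=cv2.imread('pics/side0.png')[170:330,230:390]
f=lambda i:cv2.resize(i,(400,400),interpolation=cv2.INTER_CUBIC)
cv2.imwrite('pics/crop0.png',np.hstack([f(a),f(b)]))
E
```

```text
(no output)
```

View pics/crop0.png

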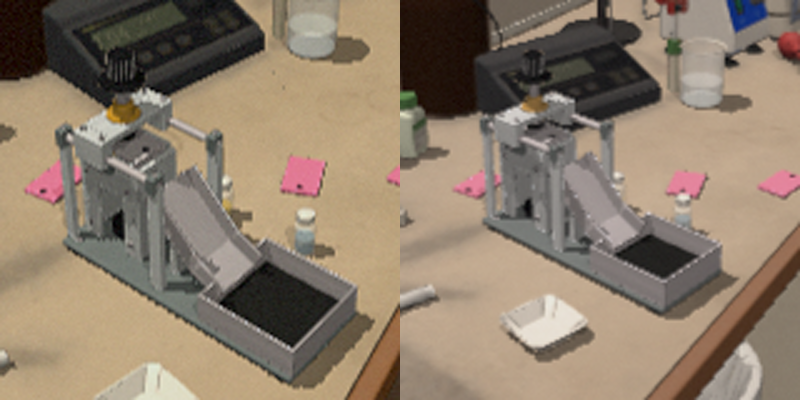

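The knob top is at about (268.4,190.5) in scene and (283.2,190.5) in side. It is a black ribbed cylinder on a black flange above the brass bush. The mat is the dark quad. The real coupon is steel under the bridge, and the pink plates are decoys. Now I'll compute positions.

```bash
cat > h.py <<'E'
import numpy as np, cv2
from plant import sensors,cams
from scipy.spatial.transform import Rotation as Rot
def ray(m,px):
    d=m['R'].T@np.linalg.solve(m['mtx'],np.array([px[0],px[1],1.])); return -m['R'].T@m['t'],d
def onplane(m,px,z):
    c,d=ray(m,px); return c+d*(z-c[2])/d[2]
E
python3 - <<'E'
from h import *
ms={n:cams.camera_model(n) for n in('scene','side')}
k={'scene':(268.4,190.8),'side':(283.2,191)}
for n in k: print(n,'knob',onplane(ms[n],k[n],.216).round(4))
A=[];b=[]
for n in k:
    c,d=ray(ms[n],k[n]);d/=np.linalg.norm(d);P=np.eye(3)-np.outer(d,d);A.append(P);b.append(P@c)
print('tri',np.linalg.solve(sum(A),sum(b)))
for n,(x0,y0,x1,y1) in {'scene':(302,275,362,312),'side':(305,255,360,290)}.items():
    g=cv2.imread(f'pics/{n}0.png').max(2); m=np.zeros_like(g); m[y0:y1,x0:x1]=(g[y0:y1,x0:x1]<62)
    c=max(cv2.findContours(m,0,1)[0],key=cv2.contourArea)
    w=np.array([onplane(ms[n],p,.0175)[:2] for p in c[:,0].astype(float)],np.float32)
    h=cv2.convexHull(w); r=cv2.minAreaRect(w*1000); print(n,cv2.contourArea(c),r)
    q=cv2.approxPolyDP(c,3,True)[:,0]; print([(p.tolist(),onplane(ms[n],p.astype(float),.0175)[:2].round(4).tolist()) for p in q])
E
```

```text
scene knob [0.6034 0.0756 0.216 ]
side knob [0.6015 0.0763 0.216 ]
tri [0.60491637 0.07262165 0.21414802]
scene 784.5 ((434.03070068359375, 94.32439422607422), (70.77392578125, 81.22859954833984), 79.87645721435547)
[([325, 275], [0.4676, 0.057]), ([308, 291], [0.4767, 0.1217]), ([336, 308], [0.4002, 0.1359]), ([354, 290], [0.3883, 0.0682])]
side 256.0 ((437.3521423339844, 87.38909912109375), (58.084835052490234, 68.53326416015625), 80.0373764038086)
[([316, 271], [0.4757, 0.1076]), ([334, 280], [0.4123, 0.1201]), ([348, 272], [0.3991, 0.0661]), ([331, 264], [0.4592, 0.0541])]
```

```bash
python3 -m crank '[0,0,-8,0,0,-8,-1, 0,0,-16,5,-4,-8,-1, 0,0,-24,9,-7,-8,-1, 0,0,-32,13,-10,-8,-1, 0,0,-40,17,-14,-8,-1, 0,0,-48,21,-17,-8,-1, 0,0,-53.7,25,-20,-8,-1, 0,0,-53.7,29,-23.5,-8,-1, 0,0,-53.7,32,-26.5,-8,-1, 0,0,-53.7,36,-29,-8,-1]'
cat > goal.py <<'E'
# print shift in tool axes (cm) and turn (deg) to reach a vertical-tool pose with tool y at given yaw
import sys; from h import *
x,y,z,yaw=map(float,sys.argv[1:5]); s=sensors.read_state(); R=Rot.from_rotvec(s['tool_rot'])
a=np.radians(yaw); Y=np.array([np.cos(a),np.sin(a),0]); Z=np.array([0,0,-1.]); G=Rot.from_matrix(np.c_[np.cross(Y,Z),Y,Z])
print('turn',(R.inv()*G).as_rotvec(degrees=True).round(2),'shift',(R.inv().apply(np.array([x,y,z])-s['position'])*100).round(2),'pos',s['position'].round(4),'t',s['t'])
E
python3 goal.py .603 .075 .30 -9.5
```

```text
t: 1.1
position: [0.4863, -0.1952, 0.3026]
tool_rot: [-2.398, -2.029, 0.001]
contact_force: [1.2, -0.3, 0.2]
grip_width: 0.0879
gripper_force: 0.0
turn [-0.03  0.02 -0.02] shift [28.57  7.04  0.24] pos [ 0.4863 -0.1952  0.3026] t 1.1
```

```bash
python3 -m crank '[0,0,0,4.5,1.1,0,-1, 0,0,0,9,2.2,0,-1, 0,0,0,13.5,3.3,0,-1, 0,0,0,18,4.5,0,-1, 0,0,0,22,5.4,0,-1, 0,0,0,26,6.4,0,-1, 0,0,0,28.5,7,0,-1, 0,0,0,28.5,7,0,-1, 0,0,0,28.5,7,0,-1]'
python3 - <<'E'
from h import *
s=sensors.read_state(); im=cams.camera('wrist'); cv2.imwrite('pics/w1.png',im[:,:,::-1])
print(s['position'],s['tool_rot'],s['t'])
E
```

```text
t: 2.0
position: [0.6024, 0.0724, 0.302]
tool_rot: [-2.396, -2.031, 0.002]
contact_force: [-0.3, -0.9, 0.0]
grip_width: 0.0877
gripper_force: 0.0
[0.60236667 0.07240913 0.30203907] [-2.39643142e+00 -2.03076508e+00  1.89480049e-03] 2.0
```

View pics/w1.png

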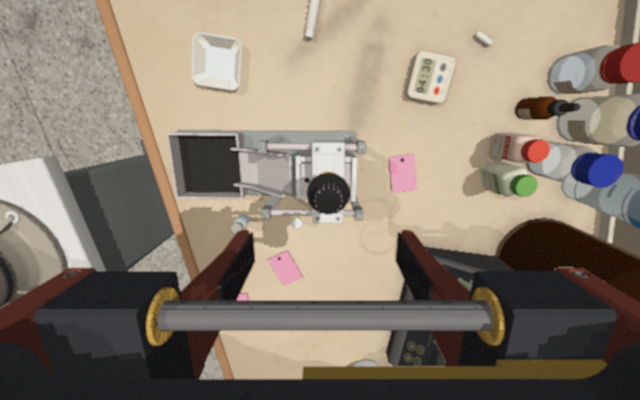

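The wrist view shows the knob at about (328,193), with its flange around it. The dispenser edges run along the image rows, so the yaw of -9.5° is right. The tray is on the left, at about (207,165).

```bash
python3 - <<'E'
from h import *
p=np.array([0.60236667,0.07240913,0.30203907]); R=Rot.from_rotvec([-2.39643142,-2.03076508,1.89480049e-03]).as_matrix()
M=cams.camera_model('wrist'); T=M['T_tool_cam']; Rc=R@T[:3,:3]; c=p+R@T[:3,3]
m={'mtx':M['mtx'],'R':Rc.T,'t':-Rc.T@c}
g=cv2.imread('pics/w1.png').max(2); w=np.zeros_like(g); w[165:225,300:355]=(g[165:225,300:355]<55)
C=max(cv2.findContours(w,0,1)[0],key=cv2.contourArea); (e,ax,an)=cv2.fitEllipse(cv2.convexHull(C)); print('ellipse',e,ax,cv2.boundingRect(C))
for px,z in((e,.192),(e,.216),((328,193),.216)): print(px,onplane(m,px,z))
u=np.array([np.cos(np.radians(-9.5)),np.sin(np.radians(-9.5))])
for px in((205,165),(186,165),(240,165)): print('tray',onplane(m,px,.0175)[:2])
for px in((364,166),):print('plate rear',onplane(m,px,.008)[:2])
for px in((312,150),(348,150)):print('bridge edges',onplane(m,px,.15)[:2]@u)
print('knob u',onplane(m,e,.19)[:2]@u, 'tray u', onplane(m,(205,165),.0175)[:2]@u)
E
python3 - <<'E'
import cv2
cv2.imwrite('pics/c1.png',cv2.resize(cv2.imread('pics/w1.png')[115:235,160:380],(770,420),interpolation=cv2.INTER_CUBIC))
E
```

```text
ellipse (327.694580078125, 193.16700744628906) (38.29603958129883, 40.636192321777344) (308, 174, 41, 39)
(327.694580078125, 193.16700744628906) [0.60503366 0.07661342 0.192     ]
(327.694580078125, 193.16700744628906) [0.60590934 0.08313479 0.216     ]
(328, 193) [0.60620402 0.08324318 0.216     ]
tray [0.41620734 0.10575902]
tray [0.38678881 0.11062619]
tray [0.47038208 0.09679603]
plate rear [0.66293785 0.06165161]
bridge edges 0.567214994413884
bridge edges 0.606289817043762
knob u 0.5841088517736377 tray u 0.39304403196123383
```

View pics/c1.png

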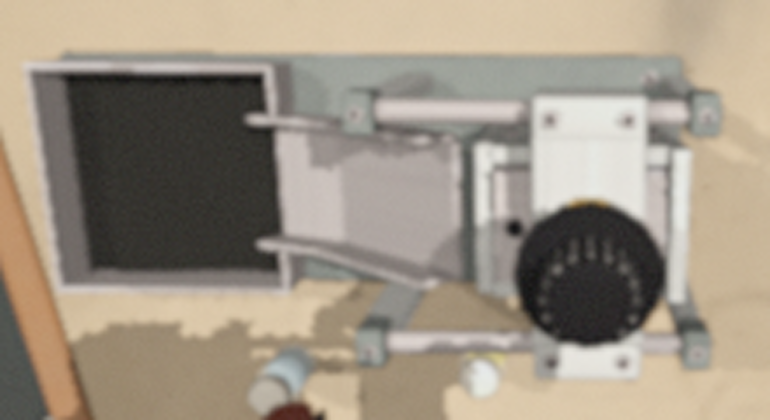

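```bash
python3 goal.py .605 .0767 .195 -9.5
```

```text
turn [-0.05  0.06 -0.05] shift [ 0.6   0.18 10.72] pos [0.6024 0.0712 0.3022] t 2.05
```

```bash
python3 -m crank '[0,0,0,0.5,0.2,0,-1, 0,0,0,0.5,0.2,3,-1, 0,0,0,0.5,0.2,6,-1, 0,0,0,0.5,0.2,8.5,-1, 0,0,0,0.5,0.2,10.2,-1, 0,0,0,0.5,0.2,10.7,-1, 0,0,0,0.5,0.2,10.7,-1]'
python3 goal.py .605 .0767 .195 -9.5; python3 - <<'E'
from h import *
s=sensors.read_state(); im=cams.camera('wrist'); cv2.imwrite('pics/w2.png',im[:,:,::-1])
print(s['contact_force'])
E
```

```text
t: 2.75
position: [0.6052, 0.0761, 0.1954]
tool_rot: [-2.399, -2.028, 0.002]
contact_force: [-0.4, 0.6, 0.3]
grip_width: 0.0879
gripper_force: 0.0
turn [-0.05  0.03 -0.07] shift [ 0.05 -0.03  0.04] pos [0.6052 0.0761 0.1954] t 2.75
[-0.35154714  0.56816891  0.25809038]
```

View pics/w2.png

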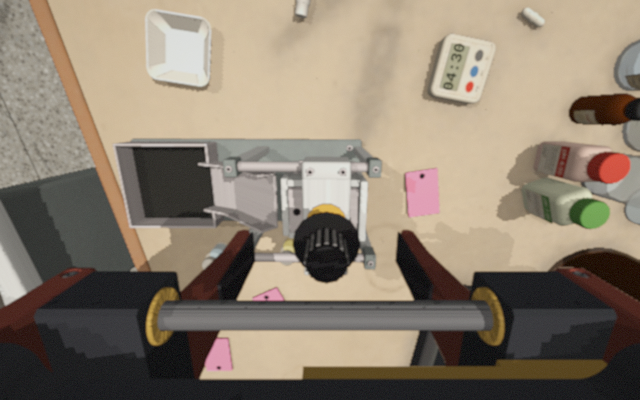

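The knob, at (326,250), sits centred between the fingertips. I'll close on it.

```bash
python3 -m crank '[0,0,0,0,0,0,0.3, 0,0,0,0,0,0,1, 0,0,0,0,0,0,1, 0,0,0,0,0,0,1, 0,0,0,0,0,0,1, 0,0,0,0,0,0,1, 0,0,0,0,0,0,1, 0,0,0,0,0,0,1]'
```

```text
t: 3.6
position: [0.6055, 0.077, 0.1956]
tool_rot: [-2.398, -2.03, 0.0]
contact_force: [0.6, 0.1, -0.1]
grip_width: 0.0272
gripper_force: 0.0
```

```bash
python3 -m crank '[0,0,0,0,0,0,1, 0,0,0,0,0,0,1, 0,0,0,0,0,0,1, 0,0,0,0,0,0,1]'
```

```text
t: 4.0
position: [0.6055, 0.077, 0.1957]
tool_rot: [2.398, 2.03, 0.0]
contact_force: [1.2, -0.2, -0.3]
grip_width: 0.0231
gripper_force: 30.0
```

Gripped. Now I'll draw back along tool +y (dispenser +x) in small steps until I feel the stop.

```bash
python3 -m crank '[0,0,0,0,0.3,0,1, 0,0,0,0,0.6,0,1, 0,0,0,0,0.8,0,1, 0,0,0,0,0.8,0,1]'; python3 -m crank '[0,0,0,0,0.2,0,1, 0,0,0,0,0.2,0,1]'
```

```text
t: 4.4
position: [0.6138, 0.0756, 0.1956]
tool_rot: [2.398, 2.029, 0.001]
contact_force: [0.6, 0.2, -0.6]
grip_width: 0.0231
gripper_force: 30.0
t: 4.6
position: [0.6156, 0.0753, 0.1956]
tool_rot: [2.398, 2.03, 0.0]
contact_force: [0.9, 0.3, 0.0]
grip_width: 0.0234
gripper_force: 30.0
```

```bash
for i in 1 2 3 ; do python3 -m crank '[0,0,0,0,0.1,0,1, 0,0,0,0,0.2,0,1, 0,0,0,0,0.2,0,1]' | grep -E 't:|pos|contact'; done
```

```text
t: 4.9
position: [0.6174, 0.075, 0.1956]
tool_rot: [2.398, 2.03, -0.0]
contact_force: [-0.9, -0.1, 0.7]
t: 5.2
position: [0.6177, 0.0749, 0.1952]
tool_rot: [-2.396, -2.029, 0.004]
contact_force: [-5.1, -0.1, 2.4]
t: 5.5
position: [0.6178, 0.0749, 0.1945]
tool_rot: [-2.393, -2.028, 0.009]
contact_force: [-11.0, 0.1, 1.6]
```

Rear stop reached at x≈0.6177. I'll ease off, then feel downward.

```bash
python3 -m crank '[0,0,0,0,-0.25,0,1, 0,0,0,0,-0.25,0,1]' | grep -E 't:|pos|contact|width'; for i in 1 2 3 ; do python3 -m crank '[0,0,0,0,0,0.1,1, 0,0,0,0,0,0.1,1]' | grep -E 't:|pos|contact'; done
```

```text
t: 5.7
position: [0.6177, 0.0749, 0.1955]
tool_rot: [-2.397, -2.03, 0.003]
contact_force: [-6.3, 0.4, 2.5]
grip_width: 0.0232
t: 5.9
position: [0.6177, 0.0749, 0.1944]
tool_rot: [-2.396, -2.029, 0.003]
contact_force: [-5.9, -1.1, 2.8]
t: 6.1
position: [0.6177, 0.0749, 0.1934]
tool_rot: [-2.397, -2.029, 0.003]
contact_force: [-5.6, -0.0, 2.5]
t: 6.3
position: [0.6177, 0.0749, 0.1924]
tool_rot: [-2.396, -2.029, 0.003]
contact_force: [-5.5, 0.3, 2.8]
```

```bash
for i in 1 2 3 4; do python3 -m crank '[0,0,0,0,0,0.05,1, 0,0,0,0,0,0.05,1]' | grep -E 't:|pos|contact'; done
```

```text
t: 6.5
position: [0.6177, 0.0749, 0.1919]
tool_rot: [-2.396, -2.029, 0.003]
contact_force: [-5.3, 0.2, 3.1]
t: 6.7
position: [0.6177, 0.0749, 0.1914]
tool_rot: [-2.396, -2.029, 0.003]
contact_force: [-6.4, 0.1, 3.7]
t: 6.9
position: [0.6177, 0.075, 0.1909]
tool_rot: [-2.396, -2.029, 0.003]
contact_force: [-5.5, -0.0, 2.5]
t: 7.1
position: [0.6177, 0.0749, 0.1909]
tool_rot: [-2.397, -2.029, 0.003]
contact_force: [-7.0, -0.1, 5.5]
```

```bash
for i in 1 2; do python3 -m crank '[0,0,0,0,0,0.05,1, 0,0,0,0,0,0.05,1]' | grep -E 't:|pos|contact'; done
```

```text
t: 7.3
position: [0.6178, 0.0749, 0.1909]
tool_rot: [-2.397, -2.03, 0.003]
contact_force: [-8.4, -1.4, 7.3]
t: 7.5
position: [0.6178, 0.075, 0.1908]
tool_rot: [-2.397, -2.03, 0.003]
contact_force: [-9.2, -1.3, 11.1]
```

```bash
python3 -m crank '[0,0,0,0,0,0.03,1, 0,0,0,0,-0.2,0.03,1, 0,0,0,0,-0.3,0.03,1]' | grep -E 't:|pos|contact';python3 -m crank '[0,0,0,0,-0.2,0,1,0,0,0,0,-0.2,0,1]' | grep -E 't:|pos|contact'
```

```text
t: 7.8
position: [0.6175, 0.075, 0.1909]
tool_rot: [2.396, 2.028, 0.005]
contact_force: [1.7, -1.2, 4.7]
t: 8.0
position: [0.6158, 0.0753, 0.1909]
tool_rot: [2.396, 2.027, 0.006]
contact_force: [0.9, -1.2, 6.5]
```

```bash
for i in 1 2; do python3 -m crank '[0,0,0,0,0,0.05,1, 0,0,0,0,0,0.05,1]' | grep -E 't:|pos|contact'; done
```

```text
t: 8.2
position: [0.6159, 0.0753, 0.1908]
tool_rot: [2.396, 2.027, 0.005]
contact_force: [0.7, -1.8, 9.2]
t: 8.4
position: [0.6158, 0.0753, 0.1908]
tool_rot: [2.396, 2.027, 0.005]
contact_force: [-1.4, -2.1, 13.3]
```

```bash
for i in 1 2 3; do python3 -m crank '[0,0,0,0,-0.2,0,1, 0,0,0,0,-0.4,0,1, 0,0,0,0,-0.5,0,1]' | grep -E 't:|pos|contact'; done
```

```text
t: 8.7
position: [0.6122, 0.0759, 0.1908]
tool_rot: [2.395, 2.025, 0.009]
contact_force: [4.1, -2.0, 9.4]
t: 9.0
position: [0.6072, 0.0768, 0.1908]
tool_rot: [2.395, 2.026, 0.009]
contact_force: [4.3, -2.3, 10.0]
t: 9.3
position: [0.6023, 0.0776, 0.1908]
tool_rot: [2.395, 2.026, 0.009]
contact_force: [3.1, -2.0, 8.9]
```

```bash
for i in 1 2 3 4; do python3 -m crank '[0,0,0,0,-0.2,0.01,1, 0,0,0,0,-0.4,0.01,1, 0,0,0,0,-0.6,0.01,1, 0,0,0,0,-0.7,0.01,1]' | grep -E 't:|pos|contact'; done
```

```text
t: 9.7
position: [0.5955, 0.0788, 0.1908]
tool_rot: [2.395, 2.026, 0.009]
contact_force: [3.2, -2.0, 10.2]
t: 10.1
position: [0.5887, 0.08, 0.1908]
tool_rot: [2.395, 2.025, 0.01]
contact_force: [3.3, -2.2, 10.6]
t: 10.5
position: [0.5818, 0.0812, 0.1907]
tool_rot: [2.395, 2.025, 0.009]
contact_force: [2.7, -2.3, 11.6]
t: 10.9
position: [0.5749, 0.0824, 0.1907]
tool_rot: [2.395, 2.025, 0.01]
contact_force: [3.5, -1.4, 12.1]
```

```bash
for i in 1 2; do python3 -m crank '[0,0,0,0,-0.2,0,1, 0,0,0,0,-0.4,0,1, 0,0,0,0,-0.4,0,1]' | grep -E 't:|pos|contact'; done
```

```text
t: 11.2
position: [0.5706, 0.0831, 0.1907]
tool_rot: [2.395, 2.026, 0.009]
contact_force: [1.3, -2.1, 12.2]
t: 11.5
position: [0.5663, 0.0838, 0.1904]
tool_rot: [2.396, 2.026, 0.008]
contact_force: [1.1, -1.8, 11.7]
```

52 mm forward. Now I'll let the knob up 7 mm and look.

```bash
python3 -m crank '[0,0,0,0,0,-0.3,1, 0,0,0,0,0,-0.6,1, 0,0,0,0,0,-0.8,1, 0,0,0,0,0,-0.8,1, 0,0,0,0,0,-0.8,1, 0,0,0,0,0,-0.8,1]'; python3 - <<'E'
from h import *
a=cams.camera('scene')[190:330,260:380,::-1]; b=cams.camera('wrist')[100:300,60:400,::-1]
cv2.imwrite('pics/f1.png',np.hstack([cv2.resize(a,(342,400),interpolation=2),cv2.resize(b,(458,400))[:, :458]]))
E
```

```text
t: 12.1
position: [0.566, 0.0838, 0.1957]
tool_rot: [2.397, 2.028, 0.007]
contact_force: [9.6, 0.1, -7.1]
grip_width: 0.0235
gripper_force: 30.0
```

View pics/f1.png

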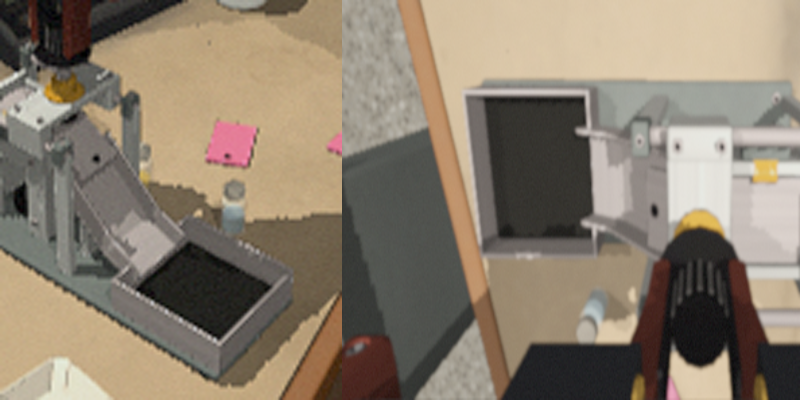

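The coupon, with its hole at (97,157) in the scene half, has tipped onto the upper chute, and the mat is still empty. I'll ease off the stops and let it slide.

```bash
python3 -m crank '[0,0,0,0,0.2,0.2,1, 0,0,0,0,0.2,0.2,1, 0,0,0,0,0.2,0.2,1, 0,0,0,0,0.2,0.2,1, 0,0,0,0,0.2,0.2,1]'; python3 - <<'E'
from h import *
a=cams.camera('scene')[190:330,260:380,::-1]; b=cams.camera('wrist')[100:300,60:400,::-1]
cv2.imwrite('pics/f2.png',np.hstack([cv2.resize(a,(342,400),interpolation=2),cv2.resize(b,(458,400))[:, :458]]))
E
```

```text
t: 12.7
position: [0.5662, 0.0838, 0.1944]
tool_rot: [2.397, 2.029, 0.002]
contact_force: [5.0, 0.1, 2.7]
grip_width: 0.0237
gripper_force: 30.0
```

View pics/f2.png

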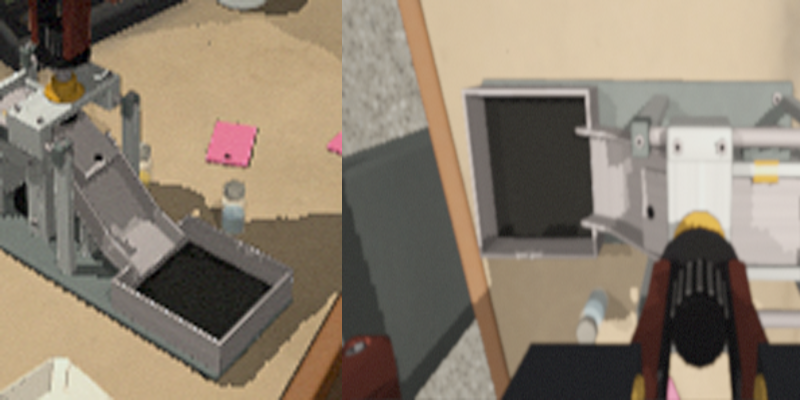

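The coupon has not moved, so it is still lying level and the foot slipped a little. I'll measure how far it was carried from the hole's position.

```bash
python3 - <<'E'
from h import *
M=cams.camera_model('wrist'); T=M['T_tool_cam']; u=np.array([np.cos(np.radians(-9.5)),np.sin(np.radians(-9.5))])
def f(p,rv,px):
    R=Rot.from_rotvec(rv).as_matrix(); Rc=R@T[:3,:3]; c=np.array(p)+R@T[:3,3]
    x=onplane({'mtx':M['mtx'],'R':Rc.T,'t':-Rc.T@c},px,.1215); print(x,x[:2]@u)
f([0.60236667,0.07240913,0.30203907],[-2.39643142,-2.03076508,1.89480049e-03],(306.9,180.1))
s=sensors.read_state()
f(s['position'],s['tool_rot'],((650-342)*340/458+60,206))
m=cams.camera_model('scene'); x=onplane(m,(260+98/2.85,190+157/2.857),.1215); print('scene',x,x[:2]@u)
E
```

```text
[0.58007869 0.07791339 0.1215    ] 0.5592638389977219
[0.53543197 0.09243874 0.1215    ] 0.5128320526171297
scene [0.51904812 0.10779708 0.1215    ] 0.49413803808461004
```

```bash
python3 -m crank '[0,0,0,0,0,-0.2,1, 0,0,0,0,0.3,-0.2,1, 0,0,0,0,0.6,-0.2,1, 0,0,0,0,0.9,-0.2,1, 0,0,0,0,1.2,-0.2,1, 0,0,0,0,1.2,-0.2,1]'; python3 - <<'E'
from h import *
a=cams.camera('scene')[190:330,260:380,::-1]; b=cams.camera('wrist')[100:300,60:400,::-1]
cv2.imwrite('pics/f3.png',np.hstack([cv2.resize(a,(342,400),interpolation=2),cv2.resize(b,(458,400))[:, :458]]))
E
```

```text
t: 13.4
position: [0.5775, 0.0818, 0.1956]
tool_rot: [-2.397, -2.03, 0.0]
contact_force: [0.9, 1.9, -0.3]
grip_width: 0.0233
gripper_force: 30.0
```

View pics/f3.png

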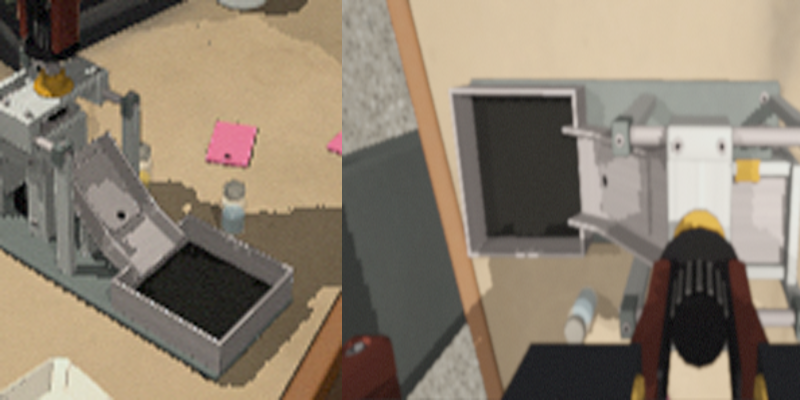

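The coupon is released and sliding down the chute, with its hole now at (122,215). Next I'll draw the slide fully back.

```bash
python3 -m crank '[0,0,0,0,0.6,0,1, 0,0,0,0,1.2,0,1, 0,0,0,0,1.8,0,1, 0,0,0,0,2.4,0,1, 0,0,0,0,3,0,1, 0,0,0,0,3.5,0,1, 0,0,0,0,3.9,0,1, 0,0,0,0,4.1,0,1, 0,0,0,0,4.2,0,1, 0,0,0,0,4.2,0,1]'; python3 - <<'E'
from h import *
a=cams.camera('scene')[190:330,260:380,::-1]; b=cams.camera('wrist')[100:300,60:400,::-1]
cv2.imwrite('pics/f4.png',np.hstack([cv2.resize(a,(342,400),interpolation=2),cv2.resize(b,(458,400))[:, :458]]))
E
```

```text
t: 14.5
position: [0.6177, 0.0748, 0.1957]
tool_rot: [-2.397, -2.029, 0.003]
contact_force: [-4.5, 1.1, -1.7]
grip_width: 0.0229
gripper_force: 30.0
```

View pics/f4.png

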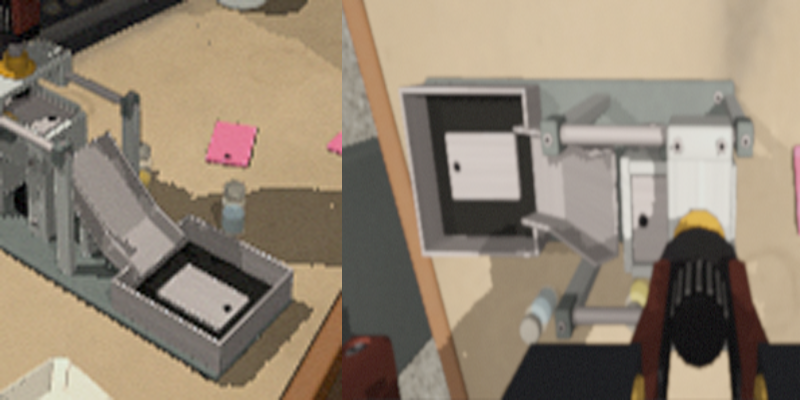

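The coupon lies flat on the mat at (205,293) in the scene half, and the slide is at its rear stop. Now release and retreat.

```bash
python3 -m crank '[0,0,0,0,-0.1,0.05,1, 0,0,0,0,-0.1,0.05,0, 0,0,0,0,-0.1,0.05,-1, 0,0,0,0,-0.1,0.05,-1, 0,0,0,0,-0.1,0.05,-1, 0,0,0,0,-0.1,0.05,-1, 0,0,0,0,-0.1,0.05,-1, 0,0,0,0,-0.1,0.05,-1]' && python3 -m crank '[0,0,0,0,0,-2,-1, 0,0,0,0,0,-5,-1, 0,0,0,0,0,-9,-1, 0,0,0,0,0,-10.5,-1, 0,0,0,0,0,-10.5,-1, 0,0,0,0,0,-10.5,-1]'; python3 - <<'E'
from h import *
a=cams.camera('scene')[170:330,230:370,::-1]; b=cams.camera('wrist')[60:300,60:440,::-1]
cv2.imwrite('pics/f5.png',np.hstack([cv2.resize(a,(350,400),interpolation=2),cv2.resize(b,(450,284+116))]))
E
```

```text
t: 15.4
position: [0.6179, 0.0749, 0.1955]
tool_rot: [2.398, 2.03, 0.0]
contact_force: [-0.5, -0.2, 0.2]
grip_width: 0.0758
gripper_force: 0.0
t: 16.0
position: [0.6173, 0.0747, 0.2993]
tool_rot: [-2.398, -2.03, 0.002]
contact_force: [1.0, 0.0, -0.6]
grip_width: 0.0876
gripper_force: 0.0
```

View pics/f5.png

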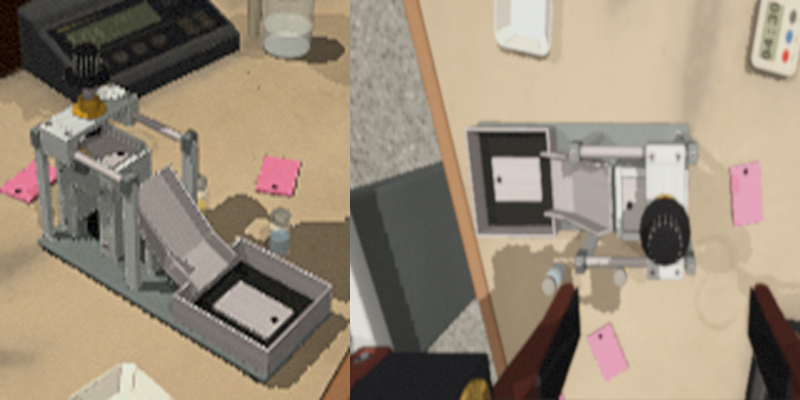

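The coupon is in the tray at (253,308), the slide is back against its rear stop, the knob is up and the gripper is clear.

```bash
python3 -c "
from plant import sign_off; print(sign_off())"
```

```text
the job is handed in; nothing more can be done
None
```

I fed one coupon and handed in the job at about 16 s: the coupon lies flat in the tray, the slide is fully back, the knob is up, and nothing nearby was touched. The hand-in gave no verdict.

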